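# Show the toe of a shoe last to the inspection camera

### The job

Lift the longer of the two shoe lasts up off the pin of its jack and show its toe to the inspection camera: sole upwards, the toe pointing straight into the lens along its line of sight and square to it, with the toe tip centred in front of the glass at the camera's working distance of 120 mm. Finish while still holding it there in the gripper, steady and clear of everything. Do not touch the camera, and leave the other last and the things on the bench as they are.

Things in the scene. Friction and masses are not known exactly. Their poses are not given: they have to be found in the camera images.
- last_long: The longer shoe last: a child's foot form of solid cream plastic, 173 mm heel to toe, 63 mm wide at the ball, 78 mm high, 0.42 kg, upside down (sole up) on its jack. Origin: the mouth of its pin hole in the flat underside on the jack's seat; x points to the toe (at +125 mm; heel at -48 mm), z up out of the sole. Pin hole 11.6 mm wide, 42 mm deep along z. Centre of mass near x 30, z 48 mm.
- last_long_grip (a point): Where the longer last is best gripped: midway between its sides at x 24 mm, z 50 mm of the last, axes as the last. Around it the sides are flat, upright and parallel, 44 mm apart (along y), from x -24 to +42 mm and from 33 to 65 mm above the origin; the sole is 21 mm above this point.
- last_long_toe (a point): Tip of the toe of the longer last, 125 mm from its origin in x, -2 mm in y and 62 mm in z; its axes are those of the last.
- last_long_heel (a point): Back of the heel of the longer last, 48 mm behind its origin in x and 50 mm above it; its axes are those of the last.
- last_short: The shorter last, same shape and plastic, 130 mm from heel to toe, 47 mm wide at the ball, 58 mm high: to be left alone on its jack. Origin and axes as for the longer one.
- jack_a: Bench jack carrying the longer last, fixed: dark steel foot 100 x 80 mm, post, rubber-padded seat 64 x 30 mm at 60 mm height, upright steel pin 10 mm thick standing 36 mm out of the seat. Origin under the pin on the bench top; x along the seat (where the toe points), z up. Which of the two places on the bench it takes varies.
- jack_b: The same jack, carrying the shorter last; fixed.
- camera: Inspection camera on its stand, fixed to the bench: black foot 200 x 130 mm, steel post 22 mm thick and 419 mm high behind the head, aluminium yoke; the head's pivot is 345 mm above the bench over the origin. Origin on the bench under the pivot; the camera looks along its -x, z is up.
- camera_head (a joint): Tilt of the camera head in its yoke, rad: 0 looks level, larger looks further down. A stiff friction joint, not to be moved.
- lens (a point): Centre of the front glass of the lens (dark disc in the middle of the pale ring light, which is 68 mm across), 90 mm ahead of the pivot. Its x axis points back into the camera, along the line of sight; y is level; z is the top side of the head. The camera looks along -x.
- focus (a point): The point in the air 120 mm straight ahead of the front glass on the line of sight (nothing is there to see): where the toe tip belongs. Axes as for the lens.
- glue_jar: Bystander: amber glass jar with white cap, 60 mm thick, 85 mm high.
- hammer: Bystander: hammer with a wooden handle, 260 mm long, lying.
- eyelet_tin: Bystander: small round metal tin, 46 mm across, 34 mm high, standing between the two jacks.
- tape_measure: Bystander: tape measure, 74 x 34 x 62 mm, standing.
- cutting_die: Bystander: oval cutting die of strip steel, 86 x 60 mm, 19 mm high.
- spool: Bystander: wooden spool of dark thread, 44 mm across, 50 mm high, standing.
- awl: Bystander: awl with a wooden handle, 140 mm long, lying.
Things that resemble listed ones, but are neither listed nor needed, are in the scene too. What is shaped like the jack_a but green or orange is not meant.

How it is judged (in metres and radians):
On the way:
1. the longer last is lifted clear off the pin of its jack, in the gripper (z of last_long in the frame of jack_a above 0.105 m and contact force between last_long and the fingers above 1 N), for 0.1 s.
At the end, for the whole second after the job is handed in: The longer last is held still in the fingers, touching neither jack, camera nor other last; toe tip within 20 mm of the focus point, toe along the line of sight and sole up, square to the camera, each within 0.17 rad; the shorter last within 10 mm and the other things within 30 mm of their start (distance between last_long_toe and focus below 0.02 m and angle between the x axis of last_long and the x axis of lens, either way round below 0.17 rad and angle between the y axis of last_long and the y axis of lens, either way round below 0.17 rad and angle between last_long's own z axis and vertical below 0.9 rad and x of last_long_heel in the frame of lens below -0.22 m and height (world z) of last_long_heel above 0.12 m and contact force between last_long and the fingers above 1 N and contact force between last_long and jack_a below 0.05 N and contact force between last_long and jack_b below 0.05 N and contact force between last_long and last_short below 0.05 N and contact force between last_long and camera below 0.05 N and linear speed of last_long below 0.02 m/s and angular speed of last_long below 0.15 rad/s and distance of last_short from where it was at the start of the episode below 0.01 m and distance of each of glue_jar, hammer, eyelet_tin, tape_measure, cutting_die, spool, awl from where it was at the start of the episode below 0.03 m); the arm keeps its last pose, push and grip.
It fails at once if the camera is touched (more than 2 N) (contact force between camera and anything else above 2 N).
It fails at once if the shorter last is disturbed (moved more than 15 mm) (distance of last_short from where it was at the start of the episode above 0.015 m).
It fails at once if a thing on the bench is disturbed (moved more than 30 mm) (distance of any of glue_jar, hammer, eyelet_tin, tape_measure, cutting_die, spool, awl from where it was at the start of the episode above 0.03 m).
It also fails if it takes over 38 s, if anything falls off the work surface, if the arm or the gripper's body presses on something with over 40 N, if the wrist force passes 120 N, or if a joint passes its speed limit or range.

### The arm

A 6-joint arm with a two-finger parallel gripper is mounted at the origin on the work surface. World frame = base frame: x ahead of the robot, y to its left, z up, the work surface at z = 0. Lengths are in m, angles in degrees, forces in N, time in s.
With the tool pointing down it reaches from about 0.35 to 0.925 m from the base axis. Payload 6.4 kg.
Tool frame: the origin (TCP) lies midway between the tips of the shut fingers; the grasp point (between the pads) lies 19 mm behind it; z points along the fingers, y is the direction in which the jaws open and shut (so a half turn about z gives the same grasp; the last joint's range is limited). The gripper opens to 94 mm and grips with 3 to 60 N. Pads are 16 mm wide; open, the fingers measure 119 mm over their backs; the gripper's body (75 mm by 177 mm) begins 78 mm behind the grasp point.
Start: joints at [-84.231, 14.043, 89.255, -0, 76.702, -9.975], TCP at [0.176, -0.626, 0.205] pointing down, gripper open.
Joint ranges: [-179.41, 179.41], [-58.25, 129.5], [7.25, 145.43], [-54.29, 234.29], [11.92, 165.04], [-157.13, 157.13]. Speed limits (degrees/s): [147.25, 147.25, 180, 180, 180, 180].

### API

Orientations are given as a 3x3 rotation matrix whose columns are the frame's x, y, z axes.
In Python, from rig import * gives the robot as it stands.
- The arm moves only by the tool carry_out, never from a script. Its argument "motion" is a list of rows, each a list of 7 numbers: the shift along the world's x, y, z in cm, then the turn, a rotation vector about the world's x, y, z in rad, then the closure in counts, from 0 (fully open) to 255 (shut). A call has 1 to 5 rows; each row shifts and turns the pose as measured when the row begins; what a row does not reach is not made up. A row lasts 1/10 s, in which the tool goes at most 50 mm and 8.59 degrees, less where a joint would pass 70% of its speed; a pose out of reach is approached as far as the arm can. A call is refused whole if a number of a shift passes 5 or a number of a turn 0.15, either way. A call with a gripper value outside its range is refused whole. The fingers move at their own pace and stop on an object; the grip force is fixed at half the most. Time passes only in rows, so rows that do not move let the fingers close. It gives the time, the measured TCP pose, the force and the opening at its end, in the units of the state.
- read_state(): the state, without advancing time (a new reading comes with each control period).
- grab_frame(name): name is "scene" or "top" or "wrist"; returns a dict with "color" (420x560x3 uint8, red, green, blue), "vfov" (degrees; the focal length in pixels is half the picture's height over the tangent of half this angle, whatever the lens; pixels are square), "cx", "cy" (the principal point, pixels), "k1" (the pictures are not rectified: a ray, as slopes to the right and down, at radius r is drawn at 1 + k1 r^2 times it, then the intrinsics apply), "R" (3x3) and "t" (3): a world point X has camera coordinates R X + t; the wrist camera has in their place "tool_from_camera" (4x4, takes a point from camera to tool coordinates, whose origin is the TCP and whose axes are the flange's). Camera axes: x right, y down, z forward; pixel columns grow to the right and rows downward; lengths in m; the calibration is good to about 2 mm. A picture is of the moment at which its call begins: read the wrist's pose just before it. There is no depth.
- sign_off(): hands the job in, once; it reports no verdict.
The state is a dict: "time_s": time; "qpos": joint angles; "qd": joint speeds; "joint_torque": joint torques, N m; "ee_pos": TCP position; "tcp_rot": TCP orientation; "ft_force": force on the tool from outside, world axes, zero at the start; "wrist_torque": the same for the moment, N m; "gripper_width": finger opening in m.
Only numpy, scipy, OpenCV 4.12 (cv2) and the standard library are available. Lean on these libraries where they do the work, as an engineer would, in place of code of your own. Each camera call takes 0.05 s, during which the arm holds its last target.

## Working session

There is one attempt and no reset: what is moved stays moved. The work goes in short steps, Python scripts to look and compute and a tool call to move; the robot and the scene stay as the last step left them, time stands still between calls to the robot, and variables do not carry over. Pictures are saved under pics/ and viewed, and the job is handed in when it is done.

Besides the shell and the picture viewer there is one more tool, called after "Request:" as name(argument=value, ...) on one line, values as JSON. carry_out: Moves the arm, as the interface text tells. Its arguments: {"type":"object","properties":{"motion":{"type":"array"}},"required":["motion"]}

```bash
ls; mkdir -p pics; python3 - <<'E'
from rig import *
import cv2
s=read_state();print(s)
for n in ["scene","top","wrist"]:
    f=grab_frame(n);cv2.imwrite(f"pics/{n}0.png",f["color"][:,:,::-1])
    print(n,{k:v for k,v in f.items() if k!="color"})
E
```

```text
pics
{'time_s': 0.0, 'qpos': array([-8.42310456e+01,  1.40830798e+01,  8.93231351e+01,  2.21571720e-03,
        7.67029303e+01, -9.97544210e+00]), 'qd': array([-0.02329093, -0.00808942,  0.12548442, -0.0421989 ,  0.00498895,
       -0.06099752]), 'joint_torque': array([-2.17515394e-04, -4.15830982e+01, -3.14600623e+01,  6.84530474e-02,
        3.32361495e-02, -1.33644044e-04]), 'ee_pos': array([ 0.17632777, -0.62500931,  0.20437364]), 'tcp_rot': array([[ 9.62484230e-01,  2.71337581e-01, -1.54035191e-04],
       [ 2.71337376e-01, -9.62482427e-01,  1.89907636e-03],
       [ 3.67034621e-04, -1.86962655e-03, -9.99998185e-01]]), 'ft_force': array([-1.11224554, -0.01969059, -0.28581025]), 'wrist_torque': array([ 0.02374558, -0.06417855,  0.03520796]), 'gripper_width': 0.09420101501556066}
scene {'vfov': 48.82708241568357, 'cx': 276.7907915450021, 'cy': 207.72394860868553, 'k1': -0.010457467595370293, 'R': array([[ 0.21083757,  0.9772595 ,  0.02261386],
       [ 0.55326086, -0.10022671, -0.82695648],
       [-0.80588457,  0.18686486, -0.56181099]]), 't': array([-0.19615934, -0.10075563,  1.80238221])}
top {'vfov': 42.64732501224872, 'cx': 269.4762578006437, 'cy': 208.53165617051405, 'k1': -0.12266474671302126, 'R': array([[-0.00987125, -0.99993463, -0.0057705 ],
       [-0.99538901,  0.01037667, -0.09535745],
       [ 0.09541109,  0.00480259, -0.99542637]]), 't': array([0.11047682, 0.51967025, 1.54628419])}
wrist {'vfov': 68.60755343882299, 'cx': 279.4113858422332, 'cy': 214.56681366313896, 'k1': 0.005924904025244416, 'tool_from_camera': array([[ 3.54136929e-05, -9.58447914e-01, -2.85267585e-01,
         8.29885012e-02],
       [ 9.99999868e-01,  1.80326411e-04, -4.81722396e-04,
         1.93326972e-04],
       [ 5.13147105e-04, -2.85267531e-01,  9.58447793e-01,
        -1.78557944e-01],
       [ 0.00000000e+00,  0.00000000e+00,  0.00000000e+00,
         1.00000000e+00]])}
```

View pics/scene0.png

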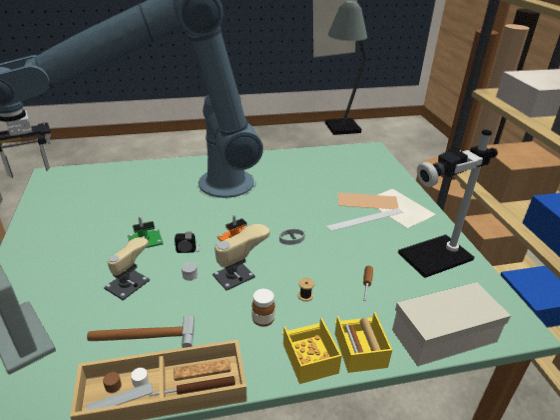

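View pics/top0.png

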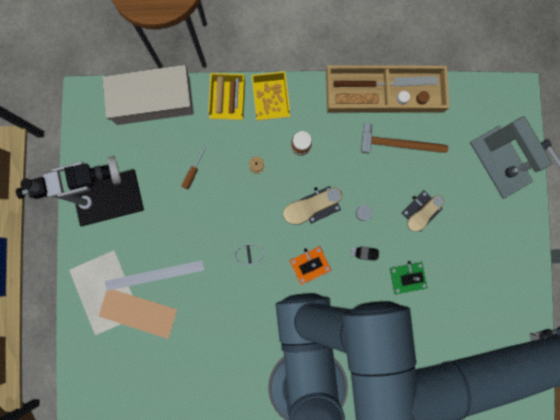

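View pics/wrist0.png

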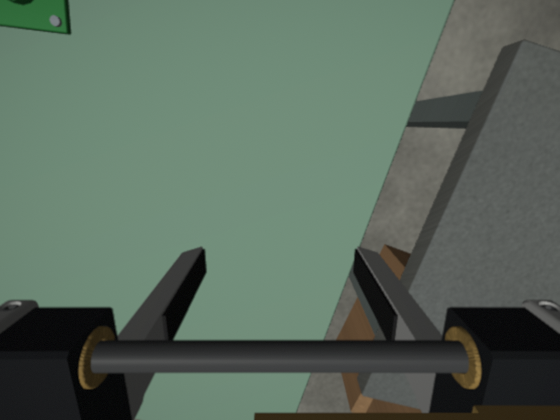

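```bash
cat > h.py <<'E'
import numpy as np, cv2
from rig import *
from scipy.spatial.transform import Rotation as Ro
def cam(n):
    s=read_state(); f=grab_frame(n)
    if n=="wrist":
        T=np.eye(4);T[:3,:3]=s["tcp_rot"];T[:3,3]=s["ee_pos"]
        W=T@f["tool_from_camera"]
        R=W[:3,:3].T;t=-R@W[:3,3]
    else: R=f["R"];t=f["t"]
    f["R"],f["t"]=np.array(R),np.array(t); f["f"]=210/np.tan(np.radians(f["vfov"])/2); return f
def ray(f,u,v):
    x=(u-f["cx"])/f["f"];y=(v-f["cy"])/f["f"]
    r=np.hypot(x,y);a=r
    for _ in range(30): a=r/(1+f["k1"]*a*a)
    k=a/r if r>0 else 1
    d=f["R"].T@np.array([x*k,y*k,1.]);o=-f["R"].T@f["t"]
    return o,d/np.linalg.norm(d)
def onz(f,u,v,z):
    o,d=ray(f,u,v);return o+d*(z-o[2])/d[2]
def tri(rs):
    A=np.zeros((3,3));b=np.zeros(3)
    for o,d in rs:
        P=np.eye(3)-np.outer(d,d);A+=P;b+=P@o
    X=np.linalg.solve(A,b)
    return X,[np.linalg.norm(np.cross(X-o,d)) for o,d in rs]
def proj(f,X):
    c=f["R"]@X+f["t"];x,y=c[:2]/c[2];q=1+f["k1"]*(x*x+y*y)
    return np.array([f["cx"]+f["f"]*x*q,f["cy"]+f["f"]*y*q])
def save(name,img,box=None,k=1):
    if box: img=img[box[1]:box[3],box[0]:box[2]]
    if k!=1: img=cv2.resize(img,None,fx=k,fy=k,interpolation=cv2.INTER_CUBIC)
    cv2.imwrite(f"pics/{name}.png",img[:,:,::-1])
E
python3 - <<'E'
from h import *
t=cam("top");s=cam("scene")
save("t_last",t["color"],(260,160,460,300),4)
save("t_cam",t["color"],(10,130,160,240),5)
save("s_cam",s["color"],(390,120,510,280),3.7)
save("s_last",s["color"],(80,200,320,330),3.3)
E
```

```text
(no output)
```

View pics/t_last.png

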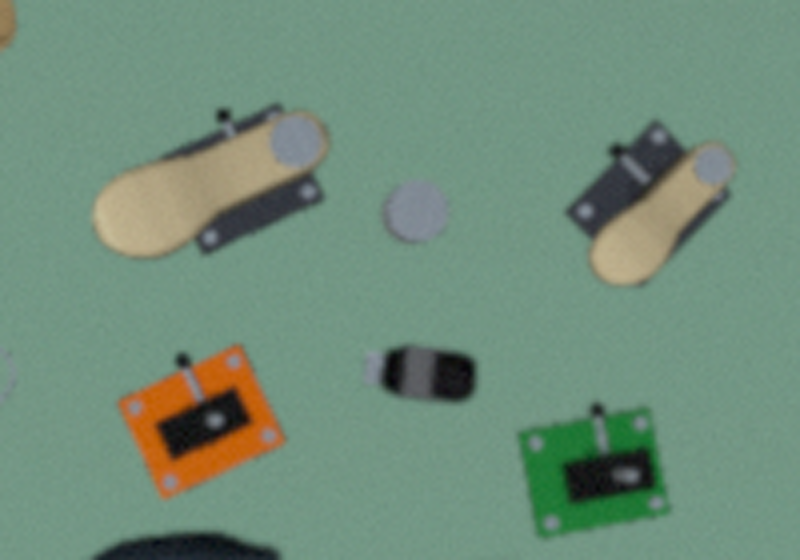

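View pics/t_cam.png

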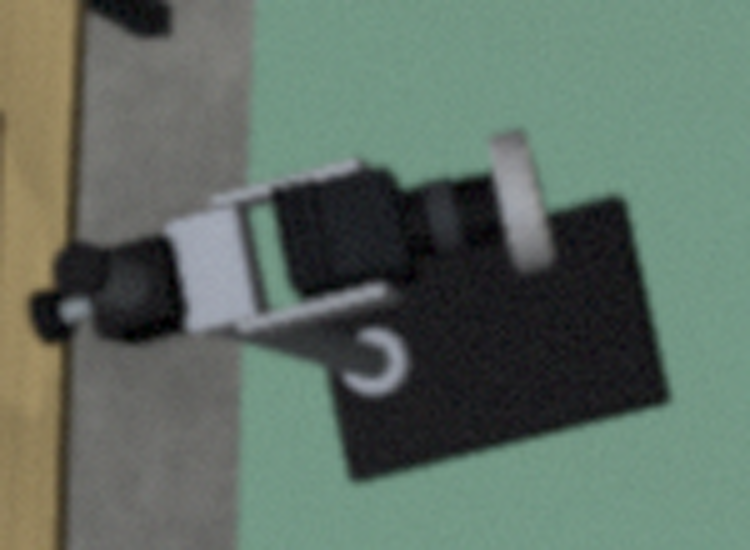

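View pics/s_cam.png

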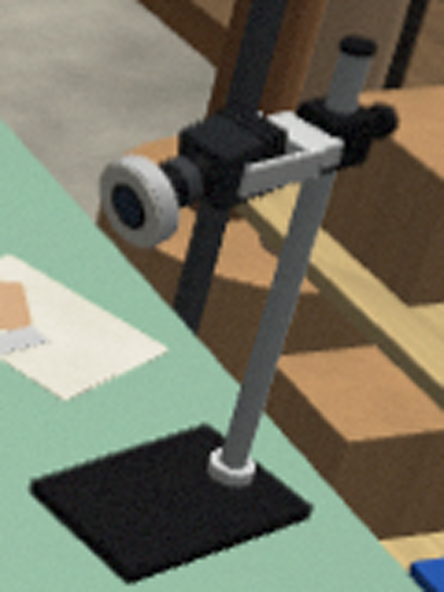

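View pics/s_last.png

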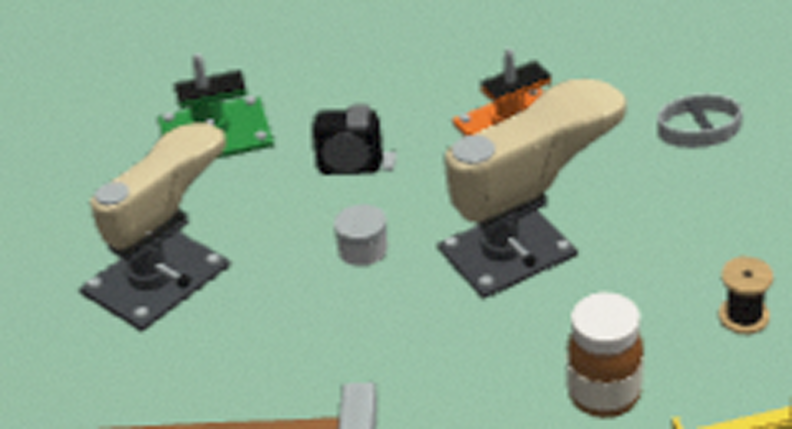

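```bash
python3 - <<'E'
from h import *
t=cam("top");s=cam("scene")
T=lambda x,y:(10+x/5,130+y/5)
c=[onz(t,*T(*p),0.012) for p in [(622,197),(668,402),(355,480)]]
print("foot",c); d=c[1]-c[2];print(np.linalg.norm(c[0]-c[1]),np.linalg.norm(d),np.degrees(np.arctan2(d[1],d[0])),np.degrees(np.arctan2(*(c[1]-c[0])[[1,0]])))
S=lambda x,y:(390+x/3.7,120+y/3.7)
X,e=tri([ray(t,*T(522,203)),ray(s,*S(140,200))]);print("ring",X,e)
# head rear center / post top
X2,e=tri([ray(t,*T(55,312)),ray(s,*S(357,45))]);print("posttop",X2,e)
L=lambda x,y:(260+x/4,160+y/4)
for z in (.1,.122,.138): print(onz(t,*L(94,214),z),onz(t,*L(329,138),z))
print("heelpad",onz(t,*L(297,140),.133))
s2=lambda x,y:(80+x/3.3,200+y/3.3)
print("toe tri",tri([ray(t,*L(94,214)),ray(s,*s2(625,103))]))
print("jack foot",[onz(t,*L(*p),.01) for p in[(207,253),(323,200),(278,105)]])
print("jar",onz(t,302,140,.085),"tin",onz(t,363,213,.034),"spool",onz(t,257,163,.05),"shortheel",onz(t,*L(735,150),.11),"toe",onz(t,*L(590,258),.11))
E
```

```text
foot [array([0.64403081, 0.50882998, 0.012     ]), array([0.52034896, 0.47901568, 0.012     ]), array([0.47544447, 0.66916298, 0.012     ])]
0.1272245714646926 0.1953776048176665 -76.71267686586674 -166.44705238428884
ring [0.58864744 0.47826827 0.32264644] [np.float64(0.0013469772641345466), np.float64(0.0013469772641346107)]
posttop [0.52736108 0.67200402 0.40255584] [np.float64(0.0006817024485902147), np.float64(0.0006817024485901808)]
[0.49931631 0.06600759 0.1       ] [ 0.55083463 -0.09877401  0.1       ]
[0.49741846 0.06647499 0.122     ] [ 0.54817581 -0.09587261  0.122     ]
[0.49603821 0.06681492 0.138     ] [ 0.54624212 -0.09376251  0.138     ]
heelpad [ 0.54568561 -0.07247797  0.133     ]
toe tri (array([0.49777557, 0.06745759, 0.12038928]), [np.float64(0.0010399544821508018), np.float64(0.0010399544821507263)])
jack foot [array([ 0.47741051, -0.01869887,  0.01      ]), array([ 0.51566792, -0.10512948,  0.01      ]), array([ 0.5867127 , -0.07331077,  0.01      ])]
jar [0.71026764 0.01028033 0.085     ] tin [ 0.50401669 -0.16687848  0.034     ] spool [0.65146127 0.13996452 0.05      ] shortheel [ 0.53857424 -0.38347357  0.11      ] toe [ 0.46414924 -0.27759414  0.11      ]
```

Request:
carry_out(motion=[[2.3,3.9,2,0,0,0.14,0],[2.3,3.9,2,0,0,0.14,0],[2.3,3.9,2,0,0,0.14,0],[2.3,3.9,2,0,0,0.14,0],[2.3,3.9,2,0,0,0.14,0]])

```text
time_s: 0.85
ee_pos: [0.2895, -0.4266, 0.301]
tcp_rot: [[0.546, 0.838, -0.006], [0.838, -0.546, 0.008], [0.003, -0.01, -1.0]]
ft_force: [0.8, -0.1, -0.4]
gripper_width: 0.094
```

Request:
carry_out(motion=[[2.5,4.2,0.3,0,0,0.14,0],[2.5,4.2,0,0,0,0.14,0],[2.5,4.2,0,0,0,0.14,0],[2.5,4.2,0,0,0,0.14,0],[2.5,4.2,0,0,0,0.14,0]])

```text
time_s: 1.35
ee_pos: [0.4169, -0.2117, 0.3098]
tcp_rot: [[-0.149, 0.989, 0.0], [0.989, 0.149, -0.005], [-0.005, -0.0, -1.0]]
ft_force: [1.1, -0.3, -0.3]
gripper_width: 0.0937
```

Request:
carry_out(motion=[[2.5,4.2,0,0,0,0.1,0],[2.5,4.2,0,0,0,0.1,0],[2.5,4.2,0,0,0,0.05,0],[2.5,4.2,0,0,0,0,0],[0,0,0,0,0,0,0]])

```text
time_s: 1.85
ee_pos: [0.5191, -0.0343, 0.3112]
tcp_rot: [[-0.407, 0.913, 0.006], [0.913, 0.407, -0.005], [-0.007, 0.003, -1.0]]
ft_force: [-0.2, -0.5, -0.0]
gripper_width: 0.0944
```

```bash
python3 - <<'E'
from h import *
s=read_state();print(s["ee_pos"],s["tcp_rot"],s["qpos"])
w=cam("wrist");save("w1",w["color"])
E
```

```text
[ 0.51906084 -0.03433194  0.31117184] [[-0.40743703  0.91321452  0.00585689]
 [ 0.91320634  0.4074659  -0.00507081]
 [-0.00701722  0.00328251 -0.99996999]] [-16.18294432  -7.95369207 101.17553965  -0.18586994  86.37491352
 -40.21706863]
```

View pics/w1.png

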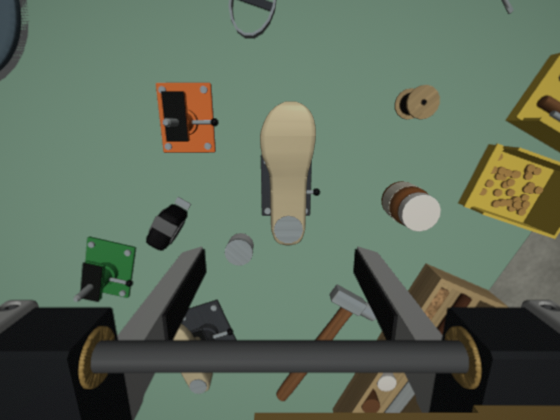

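```bash
cat > ml.py <<'E'
from h import *
w=cam("wrist");im=w["color"]
hsv=cv2.cvtColor(im,cv2.COLOR_RGB2HSV)
m=((hsv[...,0]>8)&(hsv[...,0]<30)&(hsv[...,1]>50)&(hsv[...,2]>110)).astype(np.uint8)
m=cv2.morphologyEx(m,cv2.MORPH_OPEN,np.ones((3,3),np.uint8))
m[:,:220]=0;m[:,360:]=0;m[260:]=0
for v in range(96,262,6):
    c=np.where(m[v])[0]
    if len(c)<3: continue
    z=0.125
    a=onz(w,c[0],v,z);b=onz(w,c[-1],v,z)
    print(v,c[0],c[-1],np.round((a+b)/2,4)[:2],round(np.linalg.norm(a-b)*1e3,1))
ys,xs=np.where(m);print(ys.min(),xs[ys==ys.min()].mean(),ys.max(),xs[ys==ys.max()].mean())
save("w1z",im,(220,80,360,270),3)
E
python3 ml.py
```

```text
102 282 301 [0.4883 0.0646] 21.1
108 273 309 [0.4904 0.0586] 40.2
114 269 313 [0.4931 0.0528] 49.5
120 266 314 [0.4947 0.0465] 54.3
126 264 315 [0.4969 0.0403] 58.0
132 262 316 [0.4991 0.0341] 61.7
138 262 315 [0.5014 0.0278] 60.9
144 262 314 [0.5036 0.0215] 60.1
150 263 313 [0.5064 0.0153] 58.1
156 265 312 [0.5098 0.0092] 54.9
162 268 310 [0.5132 0.0031] 49.4
168 271 308 [ 0.5167 -0.0031] 43.7
174 273 307 [ 0.5202 -0.0093] 40.4
180 273 306 [ 0.5226 -0.0161] 39.5
186 273 306 [ 0.5257 -0.0227] 39.7
192 273 306 [ 0.5287 -0.0295] 39.9
198 273 306 [ 0.5318 -0.0363] 40.2
204 273 305 [ 0.5344 -0.0434] 39.2
210 273 305 [ 0.5376 -0.0504] 39.4
216 273 305 [ 0.5408 -0.0574] 39.7
222 273 305 [ 0.544  -0.0645] 39.9
100 291.0 223 274.0
```

View pics/w1z.png

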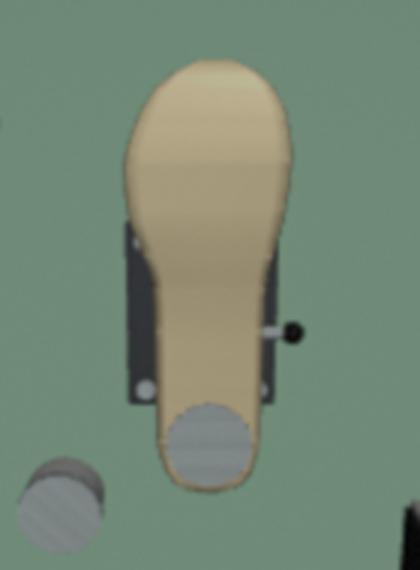

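```bash
python3 - <<'E'
from h import *
w=cam("wrist")
h=onz(w,289.5,243.5,.112);t=onz(w,292,99.7,.122)
a=np.radians(113.4);ax=np.array([np.cos(a),np.sin(a),0])
print(h,t,(t-h)@ax,h+.072*ax,t-.101*ax)
print("jack",[onz(w,220+u/3,80+v/3,.01) for u,v in[(129,403),(273,403),(126,222)]])
s=cam("scene");save("s2",s["color"])
E
```

```text
[ 0.55858154 -0.09705021  0.112     ] [0.48765983 0.06557881 0.122     ] 0.17741994071312436 [ 0.52998689 -0.03097187  0.112     ] [ 0.52777177 -0.0271144   0.122     ]
jack [array([ 0.51862669, -0.10479177,  0.01      ]), array([ 0.59015783, -0.07333266,  0.01      ]), array([ 0.47953775, -0.01618892,  0.01      ])]
```

View pics/s2.png

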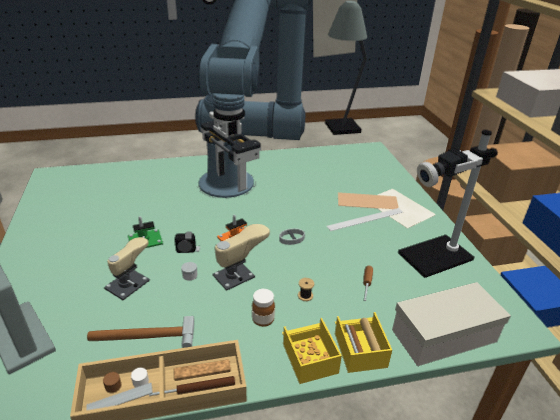

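Request:
carry_out(motion=[[0.5,0.3,-4,0,0,0,0],[0.5,0.2,-4,0,0,0,0],[0,0,-4,0,0,0,0],[0,0,-3,0,0,0,0],[0,0,0,0,0,0,0]])

```text
time_s: 2.55
ee_pos: [0.526, -0.0431, 0.1598]
tcp_rot: [[-0.387, 0.922, 0.012], [0.922, 0.387, -0.01], [-0.014, 0.008, -1.0]]
ft_force: [-0.2, 0.1, -0.3]
gripper_width: 0.0941
```

```bash
python3 - <<'E'
from h import *
s=read_state();print(s["ee_pos"],s["tcp_rot"])
w=cam("wrist");save("w2",w["color"])
E
```

```text
[ 0.52596908 -0.04314122  0.15983671] [[-0.38664788  0.92214466  0.01235505]
 [ 0.92212025  0.38677249 -0.01006452]
 [-0.01405953  0.00750142 -0.99987302]]
```

View pics/w2.png

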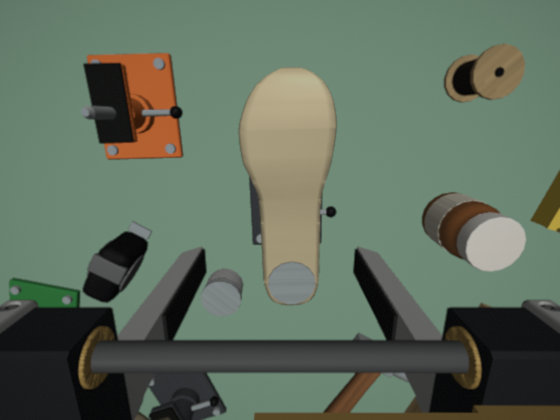

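Request:
carry_out(motion=[[0.3,1.4,0,0.01,0.012,0.012,0],[0,0,0,0,0,0,0],[0,0,0,0,0,0,0]])

```text
time_s: 2.9
ee_pos: [0.5337, -0.031, 0.1684]
tcp_rot: [[-0.396, 0.918, 0.012], [0.918, 0.396, -0.003], [-0.007, 0.01, -1.0]]
ft_force: [0.6, -0.7, -0.3]
gripper_width: 0.0944
```

```bash
python3 - <<'E'
from h import *
s=read_state();print(s["ee_pos"],s["tcp_rot"])
w=cam("wrist");save("w3",w["color"])
T=s["tcp_rot"]
for z in (.045,.06): print("grip pt pix",proj(w,np.array([.529,-.029,.07+z])))
E
```

```text
[ 0.5336968  -0.0309583   0.16838894] [[-0.3958058   0.91825496  0.01206666]
 [ 0.91830596  0.39586256 -0.002646  ]
 [-0.00720645  0.01003358 -0.99992369]]
grip pt pix [275.01244337 227.18677149]
grip pt pix [274.96369492 233.83484967]
```

View pics/w3.png

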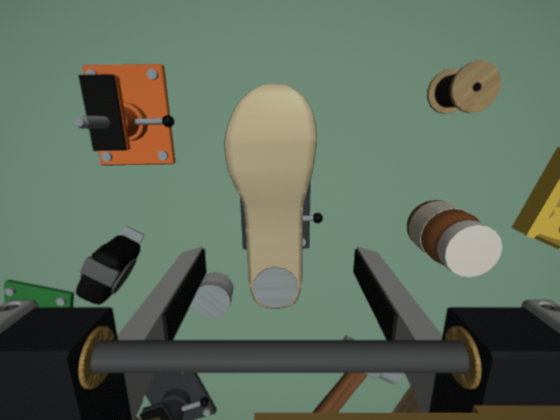

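Request:
carry_out(motion=[[-0.5,0.2,-3,0.003,0.012,0.005,0],[0,0,-2,0,0,0,0],[0,0,0,0,0,0,0],[0,0,0,0,0,0,0]])

```text
time_s: 3.35
ee_pos: [0.5324, -0.0295, 0.1231]
tcp_rot: [[-0.402, 0.916, 0.01], [0.916, 0.402, -0.002], [-0.006, 0.008, -1.0]]
ft_force: [0.4, 0.3, 0.5]
gripper_width: 0.0942
```

```bash
python3 - <<'E'
from h import *
for i in range(3):
    s=read_state();print(s["ee_pos"],s["qd"].round(1))
print(s["tcp_rot"])
w=cam("wrist");save("w4",w["color"])
s=read_state();print(s["ee_pos"])
E
```

```text
[ 0.5324285  -0.02952006  0.12306672] [ 0.1  0.2  0.2 -0.   0.1  0. ]
[ 0.5324285  -0.02952006  0.12306672] [ 0.1  0.2  0.2 -0.   0.1  0. ]
[ 0.5324285  -0.02952006  0.12306672] [ 0.1  0.2  0.2 -0.   0.1  0. ]
[[-0.40151594  0.91579567  0.01016099]
 [ 0.91583008  0.40155842 -0.00246857]
 [-0.00634094  0.00831457 -0.99994533]]
[ 0.53241888 -0.02948665  0.12312929]
```

View pics/w4.png

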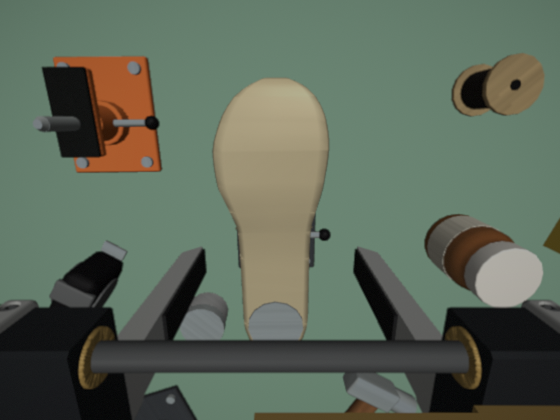

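Request:
carry_out(motion=[[-0.3,0,-1.7,0.002,0.01,0,0],[0,0,-1.6,0,0,0,0],[0,0,0,0,0,0,0],[0,0,0,0,0,0,0]])

```text
time_s: 3.8
ee_pos: [0.5312, -0.0301, 0.0912]
tcp_rot: [[-0.402, 0.916, 0.005], [0.916, 0.402, -0.002], [-0.004, 0.003, -1.0]]
ft_force: [0.8, -0.7, -0.4]
gripper_width: 0.0941
```

Request:
carry_out(motion=[[-0.1,0,0,0,0,0,100],[0,0,0,0,0,0,180],[0,0,0,0,0,0,255],[0,0,0,0,0,0,255],[0,0,0,0,0,0,255]])

```text
time_s: 4.3
ee_pos: [0.5314, -0.0305, 0.0933]
tcp_rot: [[-0.402, 0.916, 0.008], [0.916, 0.402, -0.003], [-0.006, 0.006, -1.0]]
ft_force: [-0.8, -0.6, -0.5]
gripper_width: 0.0576
```

Request:
carry_out(motion=[[0,0,0,0,0,0,255],[0,0,0,0,0,0,255],[0,0,0,0,0,0,255]])

```text
time_s: 4.6
ee_pos: [0.5307, -0.0307, 0.0934]
tcp_rot: [[-0.402, 0.916, 0.006], [0.916, 0.402, -0.003], [-0.005, 0.004, -1.0]]
ft_force: [-0.2, -0.5, 0.6]
gripper_width: 0.0439
```

```bash
python3 - <<'E'
from h import *
s=read_state();print(s["ee_pos"],s["gripper_width"],s["ft_force"],s["wrist_torque"])
w=cam("wrist");save("w5",w["color"])
E
```

```text
[ 0.53067518 -0.0306994   0.09342774] 0.04387018715223003 [-0.15709134 -0.49910378  0.59189053] [ 0.00554817 -0.14779061 -0.05881866]
```

View pics/w5.png

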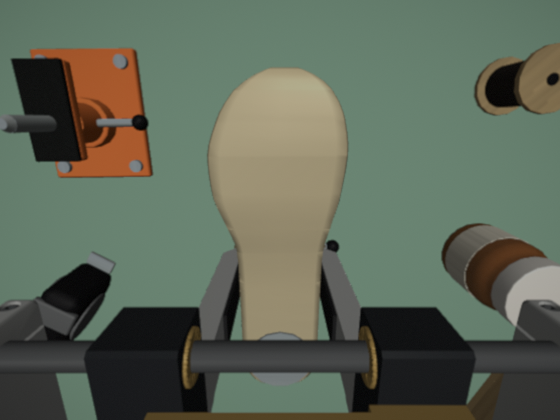

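Request:
carry_out(motion=[[0,0,0.8,0,0,0,255],[0,0,1.5,0,0,0,255],[0,0,1.5,0,0,0,255],[0,0,1.5,0,0,0,255],[0,0,1.5,0,0,0,255]])

```text
time_s: 5.15
ee_pos: [0.5283, -0.0298, 0.163]
tcp_rot: [[-0.402, 0.916, 0.001], [0.916, 0.402, -0.001], [-0.001, 0.0, -1.0]]
ft_force: [0.3, 0.2, -3.1]
gripper_width: 0.0439
```

Request:
carry_out(motion=[[0,0,2,0,0,0,255],[0,0,2,0,0,0,255],[0,0,2,0,0,0,255],[0,0,2,0,0,0,255],[0,0,2,0,0,0,255]])

```text
time_s: 5.65
ee_pos: [0.5263, -0.0279, 0.2723]
tcp_rot: [[-0.403, 0.915, 0.001], [0.915, 0.403, 0.001], [0.001, 0.002, -1.0]]
ft_force: [0.4, -0.7, -3.4]
gripper_width: 0.0438
```

```bash
python3 - <<'E'
from h import *
s=read_state();print(s["ee_pos"],s["tcp_rot"],s["gripper_width"],s["ft_force"],s["wrist_torque"])
w=cam("wrist");save("w6",w["color"]);t=cam("top");sc=cam("scene")
save("s6",sc["color"],(380,100,560,300),3);save("sl6",sc["color"],(160,130,320,310),3.3)
save("t6",t["color"])
T=lambda x,y:(10+x/5,130+y/5)
print("base",onz(t,*T(375,362),.02))
E
```

```text
[ 0.52630511 -0.0279209   0.27226182] [[-4.02541381e-01  9.15401211e-01  1.02885360e-03]
 [ 9.15401366e-01  4.02539859e-01  1.41490431e-03]
 [ 8.81050535e-04  1.51137152e-03 -9.99998470e-01]] 0.04384038289164002 [ 0.35599348 -0.71461173 -3.44912541] [-0.09072061 -0.1834251   0.03315231]
base [0.54537896 0.65555217 0.02      ]
```

View pics/w6.png

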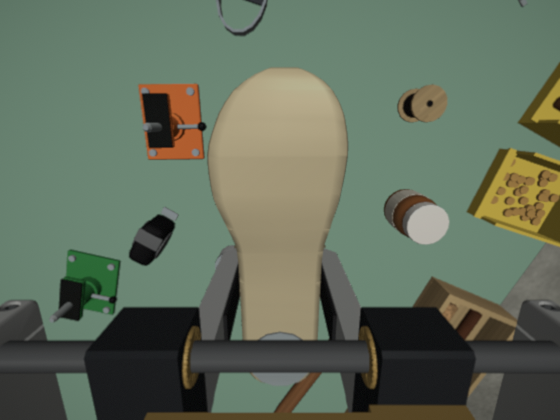

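View pics/sl6.png

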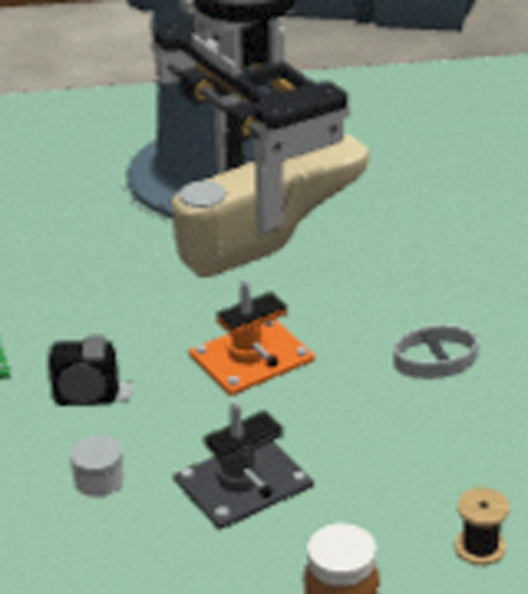

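View pics/s6.png

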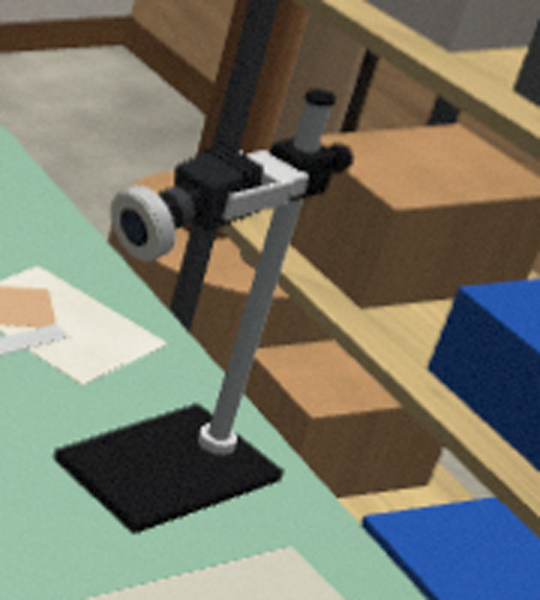

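```bash
python3 - <<'E'
from h import *
t=cam("top");sc=cam("scene")
a=cv2.resize(sc["color"][150:200,405:475],None,fx=11,fy=11,interpolation=cv2.INTER_CUBIC);save("sz",a)
a=cv2.resize(t["color"][145:205,60:130],None,fx=10,fy=10,interpolation=cv2.INTER_CUBIC);save("tz",a)
E
```

```text
(no output)
```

View pics/sz.png

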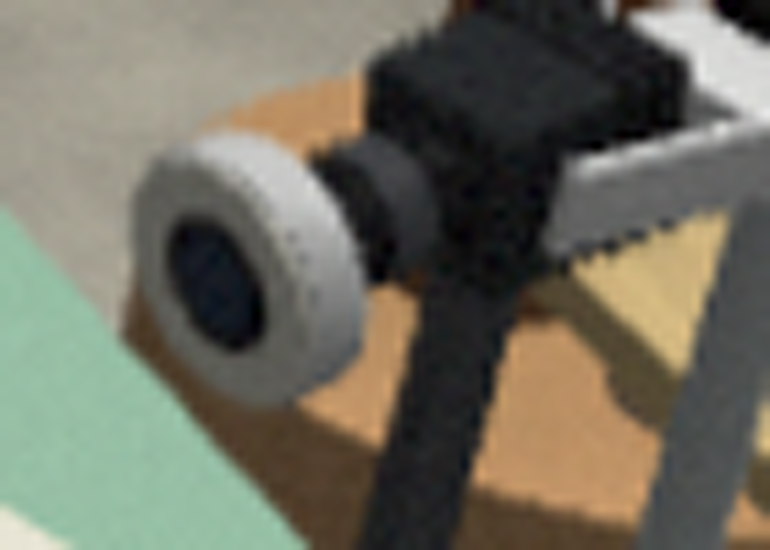

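View pics/tz.png

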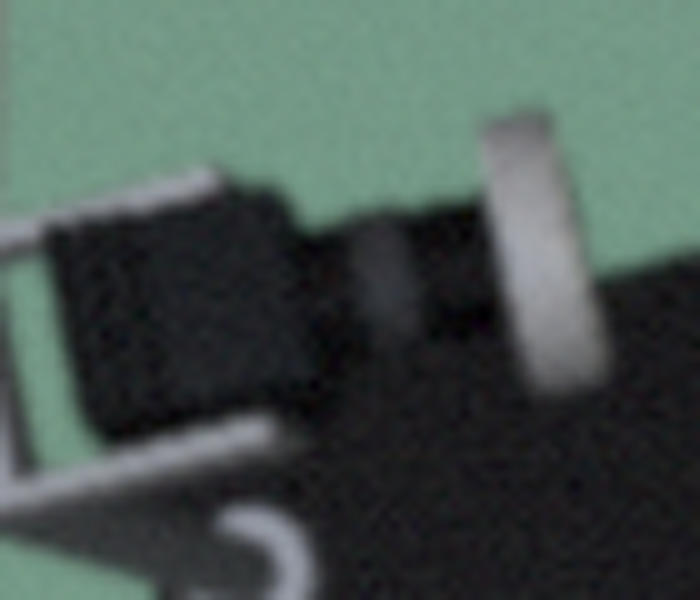

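```bash
python3 - <<'E'
from h import *
t=cam("top");sc=cam("scene")
T=lambda x,y:(60+x/10-.45,145+y/10-.45); S=lambda x,y:(405+x/11-.45,150+y/11-.45)
X,e=tri([ray(t,*T(579,244)),ray(sc,*S(218,283))]);print(X,e)
a=onz(t,*T(550,112),X[2]);b=onz(t,*T(608,375),X[2]);print(a,b,np.linalg.norm(a-b),np.degrees(np.arctan2(*(b-a)[[1,0]])))
tilt=np.arcsin((.345-X[2])/.09);print(np.degrees(tilt))
# predicted ring ellipse for tilts/yaw in scene
for td in (10,15,20,25):
  for yd in (-76.5,):
    tl=np.radians(td);y=np.radians(yd)
    look=np.array([np.cos(y)*np.cos(tl),np.sin(y)*np.cos(tl),-np.sin(tl)])
    yy=np.cross([0,0,1],look);yy/=np.linalg.norm(yy);zz=np.cross(look,yy)
    q=np.array([[ (proj(sc,X+.034*(np.cos(k)*yy+np.sin(k)*zz))+.45-[405,150])*11] for k in np.linspace(0,2*np.pi,36)]).astype(np.float32)
    el=cv2.fitEllipse(q);print(td,el)
    back=X-.09*look;print("  pivot",back)
f=cv2.fitEllipse(np.array([[190,218],[168,250],[180,300],[215,340],[250,348],[268,310],[255,260],[225,222]],np.float32));print("glass",f)
E
```

```text
[0.59179219 0.46901313 0.32201306] [np.float64(0.0007265457452190708), np.float64(0.0007265457452189625)]
[0.62462038 0.47766444 0.32201306] [0.56004855 0.4618875  0.32201306] 0.06647129045666618 -166.26983417631178
14.797908490538491
10 ((223.1529998779297, 281.85211181640625), (161.44415283203125, 281.22943115234375), 154.98878479003906)
  pivot [0.57110129 0.5551969  0.33764139]
15 ((222.98497009277344, 281.8661804199219), (145.82049560546875, 281.71734619140625), 150.6357421875)
  pivot [0.57149801 0.55354448 0.34530677]
20 ((222.8067626953125, 281.9150695800781), (129.10629272460938, 282.28155517578125), 146.65945434570312)
  pivot [0.57204917 0.55124873 0.35279487]
25 ((222.62380981445312, 281.9972839355469), (111.45620727539062, 282.8973388671875), 142.97547912597656)
  pivot [0.57275059 0.54832711 0.3600487 ]
glass ((218.6006622314453, 281.5480041503906), (85.4855728149414, 144.1719970703125), 153.67730712890625)
```

```bash
cat > goal.py <<'E'
from h import *
X=np.array([.5918,.469,.322]);tl=np.radians(14.3);y=np.radians(-76.4)
look=np.array([np.cos(y)*np.cos(tl),np.sin(y)*np.cos(tl),-np.sin(tl)])
focus=X+.12*look
lx=-look;lz=np.array([0,0,1.]);ly=np.cross(lz,lx);ly/=np.linalg.norm(ly);lz=np.cross(lx,ly)
Rg=np.c_[lx,-ly,-lz]
s=read_state();R=s["tcp_rot"];p=s["ee_pos"]
def toe_tool(u,v,zt=-.0286):
    w=cam("wrist");o,d=ray(w,u,v);o=R.T@(o-p);d=R.T@d
    return o+d*(zt-o[2])/d[2]
def report(toe):
    tg=focus-Rg@toe
    print("focus",focus,"toe now",p+R@toe,"TCP goal",tg,"shift cm",(tg-p)*100)
    print("rotvec",Ro.from_matrix(Rg@R.T).as_rotvec(),"ang errs deg",[round(np.degrees(np.arccos(np.clip(R[:,i]@Rg[:,i],-1,1))),2) for i in range(3)])
E
python3 - <<'E'
from goal import *
toe=toe_tool(280.5,70);print(toe);report(toe)
toe=np.array([.101,0.002,-.0286]);report(toe)
E
```

```text
[ 0.10617394 -0.00018038 -0.0286    ]
focus [0.61914277 0.35597854 0.29236012] toe now [0.48299005 0.06904751 0.29739917] TCP goal [0.64184942 0.26288761 0.23842141] shift cm [11.60425733 29.09137904 -3.0093217 ]
rotvec [ 0.23466052  0.07782027 -0.17598347] ang errs deg [np.float64(17.33), np.float64(10.13), np.float64(14.16)]
focus [0.61914277 0.35597854 0.29236012] toe now [0.48706785 0.06518812 0.29738234] TCP goal [0.63855126 0.26724796 0.23969937] shift cm [11.2744412  29.52741408 -2.88152594]
rotvec [ 0.23466052  0.07782027 -0.17598347] ang errs deg [np.float64(17.33), np.float64(10.13), np.float64(14.16)]
```

Request:
carry_out(motion=[[1.1,2.7,0,0.024,0.008,-0.018,255],[1.1,2.7,0,0.024,0.008,-0.018,255],[1.1,2.7,0,0.024,0.008,-0.018,255],[1.1,2.7,0,0.024,0.008,-0.018,255],[1.1,2.7,0,0.024,0.008,-0.018,255]])

```text
time_s: 6.55
ee_pos: [0.5795, 0.1093, 0.2629]
tcp_rot: [[-0.307, 0.951, -0.047], [0.942, 0.31, 0.128], [0.136, -0.005, -0.991]]
ft_force: [0.2, -0.2, -3.4]
gripper_width: 0.044
```

Request:
carry_out(motion=[[1.1,2.5,0,0.024,0.008,-0.018,255],[1.1,2.5,0,0.024,0.008,-0.018,255],[1.1,2.5,0,0.024,0.008,-0.018,255],[0,0,0,0,0,0,255],[0,0,0,0,0,0,255]])

```text
time_s: 7.05
ee_pos: [0.6118, 0.1892, 0.2554]
tcp_rot: [[-0.25, 0.965, -0.074], [0.944, 0.26, 0.203], [0.215, -0.02, -0.976]]
ft_force: [0.7, -0.5, -4.3]
gripper_width: 0.044
```

```bash
python3 - <<'E'
from goal import *
print(p,R,s["ft_force"],s["gripper_width"])
report(np.array([.104,.001,-.0286]))
sc=cam("scene");save("s7",sc["color"],(240,60,520,270),2.8)
w=cam("wrist");save("w7",w["color"])
E
```

```text
[0.61176904 0.18923797 0.25544104] [[-0.2501027   0.96535092 -0.07447315]
 [ 0.94404849  0.26021603  0.20263285]
 [ 0.21499092 -0.01962724 -0.9764188 ]] [ 0.7459503  -0.46838347 -4.33942609] 0.04397232699372981
focus [0.61914277 0.35597854 0.29236012] toe now [0.58885364 0.28188393 0.30570604] TCP goal [0.64020679 0.26465757 0.23895837] shift cm [ 2.84377533  7.54195956 -1.64826664]
rotvec [ 0.03669506 -0.01087602 -0.02625238] ang errs deg [np.float64(2.24), np.float64(1.86), np.float64(2.38)]
```

View pics/s7.png

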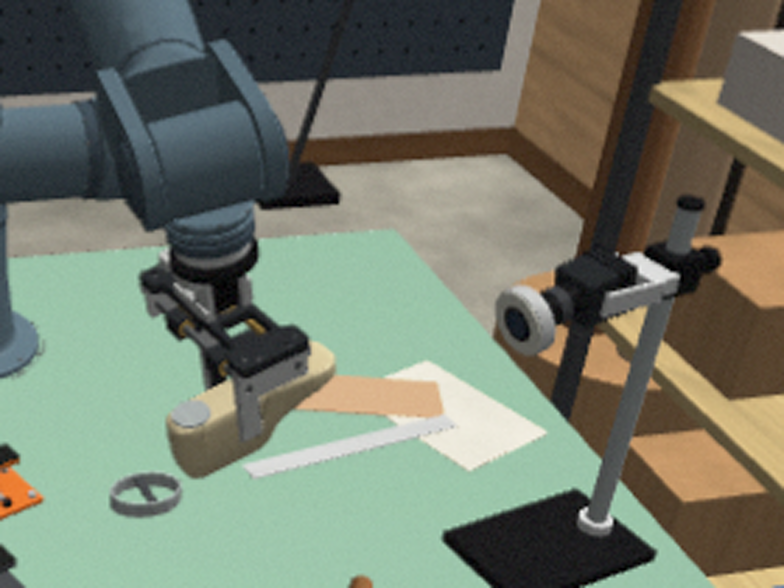

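View pics/w7.png

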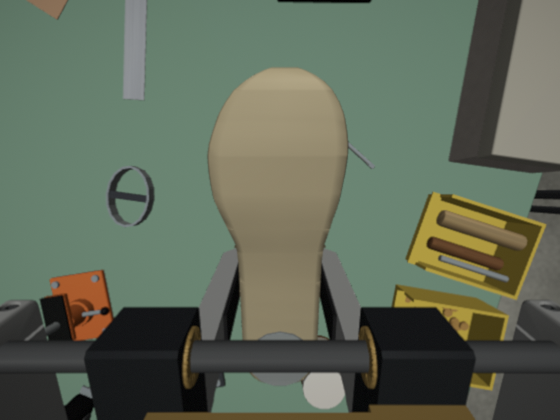

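Held unchanged in the gripper (toe tip still at about (281,69)); the last needs about 8 cm more.

Request:
carry_out(motion=[[0.9,2.4,-0.3,0.012,-0.004,-0.009,255],[0.9,2.4,-0.3,0.012,-0.004,-0.009,255],[0.9,2.4,-0.3,0.012,-0.004,-0.009,255],[0,0,0,0,0,0,255],[0,0,0,0,0,0,255]])

```text
time_s: 7.65
ee_pos: [0.6389, 0.2577, 0.2466]
tcp_rot: [[-0.221, 0.974, -0.055], [0.944, 0.227, 0.238], [0.244, 0.001, -0.97]]
ft_force: [-0.4, -0.4, -3.0]
gripper_width: 0.0439
```

```bash
python3 - <<'E'
from goal import *
print(p,s["ft_force"],s["gripper_width"])
report(np.array([.104,.001,-.0286]))
E
```

```text
[0.63885562 0.25774584 0.24656337] [-0.42169529 -0.42126184 -2.97216972] 0.0439183817670116
focus [0.61914277 0.35597854 0.29236012] toe now [0.61843829 0.34936563 0.29970381] TCP goal [0.64020679 0.26465757 0.23895837] shift cm [ 0.13511671  0.69117233 -0.76049964]
rotvec [0.0025351  0.00141844 0.00789595] ang errs deg [np.float64(0.46), np.float64(0.45), np.float64(0.22)]
```

Request:
carry_out(motion=[[0.1,0.7,-0.9,0.003,0.001,0.008,255],[0,0,0,0,0,0,255],[0,0,0,0,0,0,255],[0,0,0,0,0,0,255]])

```text
time_s: 8.05
ee_pos: [0.6395, 0.2623, 0.2369]
tcp_rot: [[-0.226, 0.972, -0.058], [0.942, 0.233, 0.24], [0.246, -0.0, -0.969]]
ft_force: [0.8, -0.4, -3.6]
gripper_width: 0.0439
```

```bash
python3 - <<'E'
from goal import *
print(p,s["qd"],s["ft_force"],s["gripper_width"])
report(np.array([.104,.001,-.0286]))
sc=cam("scene");t=cam("top");w=cam("wrist");toe=p+R@np.array([.104,.001,-.0286])
print("proj toe/focus scene",proj(sc,toe),proj(sc,focus),"top",proj(t,toe),proj(t,focus))
save("s8",sc["color"],(290,90,510,250),3.5);save("t8",t["color"],(20,120,300,320),2.8);save("w8",w["color"]);save("sf8",sc["color"])
E
```

```text
[0.63954399 0.26229055 0.23690599] [-0.47933715 -0.32519526 -0.03763039 -0.08219265  0.06796855 -0.0614498 ] [ 0.77096382 -0.39891187 -3.56941052] 0.043881722511059554
focus [0.61914277 0.35597854 0.29236012] toe now [0.61865223 0.35368326 0.29025264] TCP goal [0.64020679 0.26465757 0.23895837] shift cm [0.0662795  0.2367018  0.20523831]
rotvec [ 0.00064264 -0.00017245  0.00178477] ang errs deg [np.float64(0.11), np.float64(0.1), np.float64(0.03)]
proj toe/focus scene [386.54916284 194.7150869 ] [387.57071527 194.0503458 ] top [167.60670525 159.76666936] [166.52030234 159.42603225]
```

View pics/s8.png

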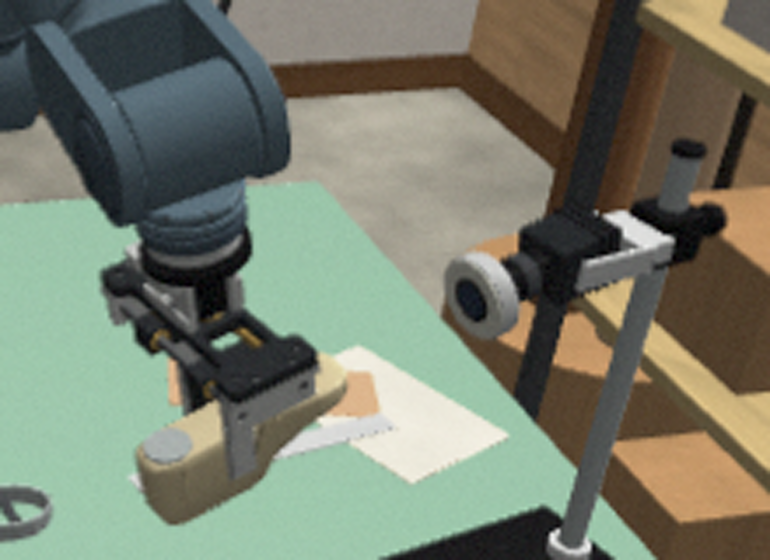

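View pics/t8.png

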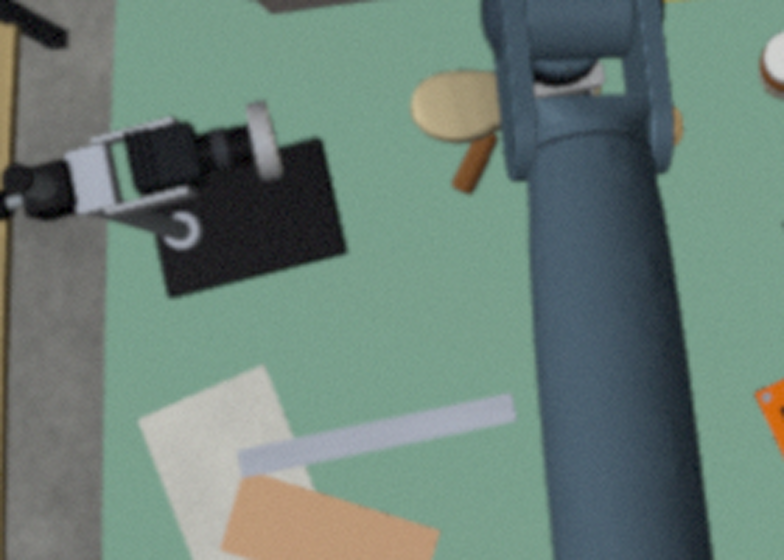

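View pics/sf8.png

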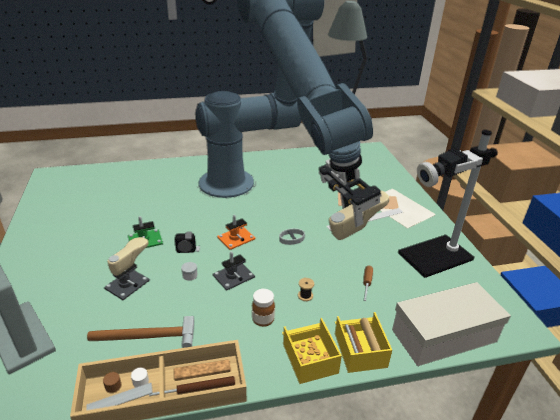

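```bash
python3 - <<'E'
from goal import *
sc=cam("scene");t=cam("top")
for a,b in [((411,105),(346,380)),((411,108),(347,376))]:
    X_,e=tri([ray(t,20+a[0]/2.8-.3,120+a[1]/2.8-.3),ray(sc,290+b[0]/3.5-.3,90+b[1]/3.5-.3)]);print(X_,e,(X_-focus)*1e3,Rg.T@(X_-focus)*1e3)
E
```

```text
[0.62627161 0.35751659 0.28367031] [np.float64(0.00036653633159339216), np.float64(0.0003665363315934126)] [ 7.12884152  1.53805398 -8.68981044] [-2.32211759  7.2906172   8.37576669]
[0.62362876 0.35810001 0.28533111] [np.float64(0.0006230297327229097), np.float64(0.00062302973272291)] [ 4.48598859  2.12146855 -7.02900362] [-0.76022259  4.85905255  7.05997764]
```

Request:
carry_out(motion=[[-0.1,0.1,0.5,0,0,0,255],[0,0,0,0,0,0,255],[0,0,0,0,0,0,255],[0,0,0,0,0,0,255],[0,0,0,0,0,0,255]])

```text
time_s: 8.8
ee_pos: [0.6389, 0.2638, 0.2434]
tcp_rot: [[-0.227, 0.972, -0.056], [0.942, 0.234, 0.24], [0.246, 0.002, -0.969]]
ft_force: [-0.3, 1.0, -3.7]
gripper_width: 0.0436
```

```bash
python3 - <<'E'
from goal import *
report(np.array([.104,.001,-.0286]))
a=p
for i in range(6): cam("wrist")
s=read_state();print(s["ee_pos"]-a,s["qd"].round(2),s["gripper_width"],s["ft_force"],s["time_s"])
save("w9",cam("wrist")["color"])
save("s9",cam("scene")["color"])
E
```

```text
focus [0.61914277 0.35597854 0.29236012] toe now [0.61783949 0.35521237 0.29678871] TCP goal [0.64020679 0.26465757 0.23895837] shift cm [ 0.13372681  0.0808369  -0.44874141]
rotvec [0.00026954 0.00162504 0.00132169] ang errs deg [np.float64(0.06), np.float64(0.12), np.float64(0.11)]
[-3.21680402e-05  1.33224272e-06 -1.02072890e-04] [ 0.07 -0.02 -0.01 -0.11  0.05 -0.03] 0.043924703833843344 [ 0.24584639 -0.14674792 -4.13513289] 9.1
```

View pics/w9.png

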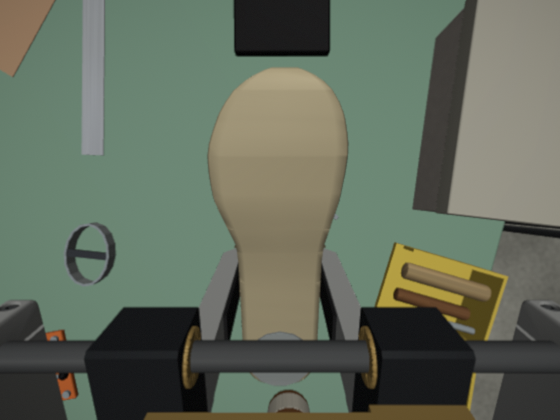

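View pics/s9.png

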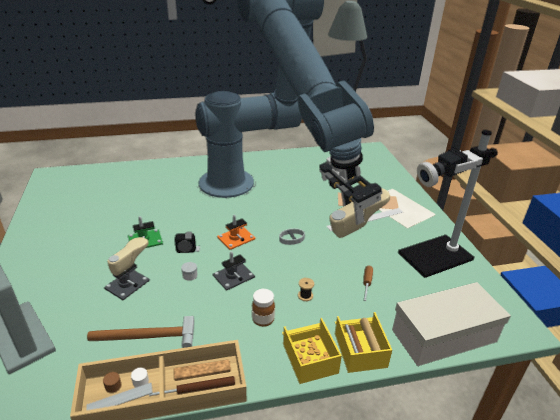

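The wrist view shows the stand's foot edge square to the last and centred on it: the edge midpoint is at column 282, the toe at 281. The arm is still, so I am handing in.

```bash
python3 -c "
from rig import *
print(sign_off())"
```

```text
the job is handed in; nothing more can be done
None
```

I gripped the longer last by its flat sides, lifted it straight off the jack pin and turned it sole up with the toe pointing into the inspection camera. It was still held there when I handed the job in at about 9 s; no verdict was reported.

**Toe position:** from the arm's pose, the toe tip is about 5 mm from the focus point I worked out, mostly too high. Triangulating the toe outline from the scene and top pictures just before the last 5–6 mm upward move put it 7–9 mm too low and 4–7 mm to the side. The two disagree by about 1 cm in height, so I settled between them. By both, the tip is inside the 20 mm limit.

**Angles:** they are within 0.2° of my target. The target assumes a camera tilt of about 14° and a yaw of −76.4°, both measured from the pictures. The wrist picture agrees: the stand's foot is centred and square under the toe.

**Grip and steadiness:** the finger opening stayed at 43.9 mm and the wrist carried about 4 N. The arm drifted about 0.1 mm over 0.3 s.

**Surroundings:** the shorter last and the bench things look unmoved in the last scene picture. I checked those by eye only, not by measuring.

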